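Free the seized spindle pin and re-stack the spacers

TASK

Free the seized red-handled pin from the spindle in the vice by twisting it back and forth while pulling gently up (a straight pull would only drag the spindle out of the jaws, which must not happen), and put the pin and then the rusty old bush beneath it into the green scrap tray. Then thread all the new spacer rings lying on the bench flat onto the spindle in order of size, the widest at the bottom and the narrowest on top. Leave the other tools where they are.

Things in the scene. Friction and masses are not known exactly. Their poses are not given: they have to be found in the camera images.
- vice: blue machine vice on the bench, fixed, 240 mm long along its own x, 100 mm wide (140 mm over its feet), jaw tops 66 mm above the bench, screw and cross handle out to 142 mm on its -x side; origin on the bench below the spindle's axis
- spindle (a joint): how far the spindle has been dragged up in the vice jaws, m: 0 fully down (as it starts), grows upward; it cannot turn or tilt. It starts to rise at about 16 N of upward pull, rises 1 mm more for each 0.6 N, and sinks back by itself when let go; more than 10 mm counts as dragged out of the vice
- spindle_foot (a point): centre of the upper face of the spindle's round flange, on its vertical axis, 80 mm above the bench; flange diameter 72 mm. Spacers rest on this face. The aluminium post above it is 26 mm in diameter for 56 mm, then tapers to 19 mm at its top
- spindle_top (a point): centre of the top of the hollow spindle post, 68 mm above the flange face (148 mm above the bench)
- pin: seized retaining pin standing in the spindle's bore, about 160 g: red cross-bar 64 mm long (along pin x), 14 mm wide (pin y), from 4 to 20 mm above the origin; below it a dark collar 24 mm in diameter, 4 mm thick, and a shank 14 mm in diameter reaching 50 mm below the origin. Origin on the pin's axis under the collar, which starts on the spindle's top; z up along the pin
- pin_tip (a point): lower end of the pin's shank, 50 mm below its origin. Dry friction holds the pin against about 48 N (+-20%) of straight pull, more than the vice holds the spindle with. About 0.35 N m twists it, and while it turns, 5 to 15 N of pull draws it up, some 3 mm per twist of a radian. Friction ends about 25 mm up; it is clear of the bore at 52 mm
- old_bush: rust-brown worn bush round the spindle post under the pin's cross-bar, standing on the flange: outside diameter 48 mm, bore 30 mm, 36 mm high, about 180 g; origin at the centre of its underside, z along its axis
- tray: green open scrap tray, fixed, 160 mm along its x, 220 mm along its y, 40 mm high, walls and floor 4 mm thick; origin at the centre of its underside
- spacer66: new bright steel spacer ring lying flat on the bench (may be absent): outside diameter 66 mm, bore 30 mm, 16 mm high; origin at the centre of its underside, z along its axis
- spacer58: new yellow brass spacer ring lying flat on the bench (may be absent): outside diameter 58 mm, bore 30 mm, 16 mm high; origin at the centre of its underside, z along its axis
- spacer50: new white plastic spacer ring lying flat on the bench (may be absent): outside diameter 50 mm, bore 30 mm, 16 mm high; origin at the centre of its underside, z along its axis
- spacer42: new black plastic spacer ring lying flat on the bench (may be absent): outside diameter 42 mm, bore 30 mm, 16 mm high; origin at the centre of its underside, z along its axis
- file: flat file with a wooden handle, about 240 mm long, origin under the joint of blade and handle: a bystander, to be left where it is
- oil: standing oil bottle, 60 mm diameter, 150 mm high: a bystander, to be left where it is
Things that resemble listed ones, but are neither listed nor needed, are in the scene too. Leave any turquoise look-alike of the spacer66 alone. What is shaped like the pin but pink is not meant.

How it is judged:
On the way, in this order (a step that is already met when the one before it is completed fails the run):
1. the pin is drawn clear of the spindle (z of pin in the frame of spindle_top above 0.051 m), for 0.1 s.
2. the pin lies in the scrap tray (x of pin in the frame of tray between -0.085 and 0.085 m and y of pin in the frame of tray between -0.115 and 0.115 m and z of pin in the frame of tray below 0.07 m), for 0.2 s.
3. the old bush lies in the scrap tray (x of old_bush in the frame of tray between -0.085 and 0.085 m and y of old_bush in the frame of tray between -0.115 and 0.115 m and z of old_bush in the frame of tray below 0.05 m), for 0.2 s.
At the end, for the whole second after the job is handed in: Pin and bush lie in the tray (origins inside its walls, pin below 70 mm, bush below 50 mm); every spacer present is on the spindle (axes within 7 mm, tilt under 0.12 rad, underside at most 54 mm above the flange), each narrower one 11 mm or more above every wider one; spindle down within 3 mm (all of step 2 and all of step 3 and horizontal distance between each of spacer66, spacer58, spacer50, spacer42 and spindle_foot below 0.007 m and angle between each of spacer66, spacer58, spacer50, spacer42's own z axis and vertical below 0.12 rad and z of spacer66 in the frame of spindle_foot between -0.004 and 0.054 m and z of each of spacer58, spacer50, spacer42 in the frame of spacer66 above 0.011 m and z of spacer58 in the frame of spindle_foot between -0.004 and 0.054 m and z of each of spacer50, spacer42 in the frame of spacer58 above 0.011 m and z of spacer50 in the frame of spindle_foot between -0.004 and 0.054 m and z of spacer42 in the frame of spacer50 above 0.011 m and z of spacer42 in the frame of spindle_foot between -0.004 and 0.054 m and value of joint spindle below 0.003 m); the robot touches nothing.
It fails at once if the spindle is dragged more than 10 mm up out of the vice (value of joint spindle above 0.01 m).
It fails at once if the file or the oil bottle is moved more than 30 mm or the bottle is tipped (distance of any of file, oil from where it was at the start of the episode above 0.03 m or angle between oil's own z axis and vertical above 0.5 rad).
Of spacer66, spacer58, spacer50, spacer42 only 3 to 4 are there at a start; the rules pass over those that are not, and their reading is None.
At some moment in a run one of spacer66, spacer58, spacer50, spacer42 may be knocked a few centimetres aside while the robot is not near it.
It also fails if it takes over 210 s, if anything falls off the work surface, if the arm or the gripper's body presses on something with over 40 N, if the wrist force passes 120 N, or if a joint passes its speed limit or range.

ROBOT

A 6-joint arm with a two-finger parallel gripper is mounted at the origin on the work surface. World frame = base frame: x ahead of the robot, y to its left, z up, the work surface at z = 0. Lengths are in m, angles in rad, forces in N, time in s.
With the tool pointing down it reaches from about 0.325 to 0.9 m from the base axis. Payload 3.5 kg.
Tool frame: the origin (TCP) lies midway between the tips of the shut fingers; the grasp point (between the pads) lies 19 mm behind it (bot.tcp_to_grasp is the distance from the TCP to the grasp point, in m); z points along the fingers, y is the line along which they close (so a half turn about z gives the same grasp; the last joint's range is limited). The gripper opens to 85 mm and grips with 20 to 120 N. Pads are 22 mm wide; open, the fingers measure 114 mm over their backs; the gripper's body (76 mm by 85 mm) begins 54 mm behind the grasp point. The pads swing forward as they close: fully open they stand 13 mm farther back than shut.
Start: joints at [-1.214, 0.276, -0.026, 1.268, 0, 1.467], TCP at [0.277, -0.56, 0.231] pointing down, gripper open.
Joint ranges: [-3.12, 3.12], [-0.85, 1.88], [-1.08, 1.24], [-1.95, 2.15], [-1.57, 1.53], [-3.14, 3.14]. Speed limits (rad/s): [2.57, 2.57, 3.14, 3.14, 3.14, 3.14].

INTERFACE

Orientations are given as a unit quaternion [x, y, z, w].
In Python, from bench import bot gives the robot as it stands.
- The arm moves only by the shell command python3 -m handwheel 'ROWS' [FORCE]. ROWS is text: rows parted by semicolons, each of 7 numbers parted by spaces: the shift along the world's x, y, z in mm, then the turn, a rotation vector about the world's x, y, z in rad, then the opening, from 0 (shut) to 1 (fully open). A call has 1 to 12 rows; each row shifts and turns the commanded pose from where the row before left it; what a row does not reach is not made up. A row lasts 1/12 s, in which the tool goes at most 41.7 mm and 7.16 degrees, less where a joint would pass 70% of its speed; a pose out of reach is approached as far as the arm can. A call is refused whole if a number of a shift passes 41.7 or a number of a turn 0.125, either way. A call with a gripper value outside its range is refused whole. The fingers move at their own pace and stop on an object; FORCE is the grip in N (left out, the last holds). Time passes only in rows, so rows that do not move let the fingers close. It gives the time, the measured TCP pose, the force, the opening and the grip force at its end, in the units of the state.
- bot.get_obs(): the state, without advancing time (a new reading comes with each control period).
- bot.snapshot(name): name is "scene" or "top" or "wrist"; returns a dict with "frame" (384x512x3 uint8, red, green, blue), "camera_matrix" (3x3 intrinsics, pixels), "rvec" (rotation vector, rad) and "tvec" (3), from world to camera coordinates, as OpenCV has them; the wrist camera has in their place "hand_eye" (4x4, takes a point from camera to tool coordinates, whose origin is the TCP and whose axes are the flange's). Camera axes: x right, y down, z forward; pixel columns grow to the right and rows downward; lengths in m; the calibration is good to about 2 mm. A picture is of the moment at which its call begins: read the wrist's pose just before it. There is no depth.
- bot.finish_job(): hands the job in; it is judged then, once.
The state is a dict: "t": time; "joints": joint angles; "dq": joint speeds; "joint_efforts": joint torques, N m; "tcp_pos": TCP position; "tcp_rot": TCP orientation; "wrist_force": force on the tool from outside, world axes, zero at the start; "wrist_torque": the same for the moment, N m; "finger_gap": opening from 0.0 (shut) to 1.0 (fully open); "grip_force": force on a finger pad.
Only numpy, scipy, OpenCV 4.12 (cv2) and the standard library are available. Lean on these libraries where they do the work, as an engineer would, in place of code of your own. Each camera call takes 0.05 s, during which the arm holds its last target. There are 200 camera calls.

## Working session

There is one attempt and no reset: what is moved stays moved. The work goes in short steps, Python scripts to look and compute and a shell command to move; the robot and the scene stay as the last step left them, time stands still between calls to the robot, and variables do not carry over. Pictures are saved under pics/ and viewed, at most 17 in all, crops included, and the job is handed in when it is done.

```bash
mkdir -p pics; ls
cat > h.py <<'E'
import numpy as np, cv2
from bench import bot
from scipy.spatial.transform import Rotation as R
def snap(n,f=None):
    o=bot.get_obs(); s=bot.snapshot(n); s['o']=o
    if f: cv2.imwrite('pics/'+f,s['frame'][:,:,::-1])
    if n=='wrist':
        T=np.eye(4);T[:3,:3]=R.from_quat(o['tcp_rot']).as_matrix();T[:3,3]=o['tcp_pos']
        s['c2w']=T@np.array(s['hand_eye'])
    else:
        T=np.eye(4);T[:3,:3]=cv2.Rodrigues(np.array(s['rvec'],float))[0];T[:3,3]=np.ravel(s['tvec'])
        s['c2w']=np.linalg.inv(T)
    return s
def ray(s,uv,z):
    K=np.array(s['camera_matrix']);uv=np.atleast_2d(uv).astype(float)
    d=np.c_[uv,np.ones(len(uv))]@np.linalg.inv(K).T@s['c2w'][:3,:3].T
    c=s['c2w'][:3,3]
    return c+d*((z-c[2])/d[:,2])[:,None]
def proj(s,P):
    T=np.linalg.inv(s['c2w']);p=np.atleast_2d(P)@T[:3,:3].T+T[:3,3]
    q=p@np.array(s['camera_matrix']).T
    return q[:,:2]/q[:,2:]
def blobs(s,lo,hi,amin=30):
    h=cv2.cvtColor(s['frame'],cv2.COLOR_RGB2HSV)
    m=cv2.inRange(h,np.array(lo),np.array(hi))
    n,l,st,c=cv2.connectedComponentsWithStats(m)
    return [(st[i].tolist(),c[i].round(1).tolist()) for i in range(1,n) if st[i,4]>=amin]
E
python3 - <<'E'
from h import *
a=snap('scene','s0.png');b=snap('top','t0.png')
for s in(a,b):print(s['c2w'].round(3).tolist(),np.array(s['camera_matrix']).round(1).tolist())
print(bot.get_obs())
E
```

```text
pics
[[-0.324, 0.819, -0.474, 0.937], [0.946, 0.275, -0.173, 0.141], [-0.011, -0.504, -0.864, 0.934], [0.0, 0.0, 0.0, 1.0]] [[397.7, 0.0, 246.1], [0.0, 397.7, 190.1], [0.0, 0.0, 1.0]]
[[0.029, -0.992, 0.121, 0.35], [-1.0, -0.03, -0.008, -0.029], [0.011, -0.121, -0.993, 1.148], [0.0, 0.0, 0.0, 1.0]] [[462.7, 0.0, 251.9], [0.0, 462.7, 196.0], [0.0, 0.0, 1.0]]
{'t': 0.1, 'joints': array([-1.21441536e+00,  2.77049975e-01, -2.77265473e-02,  1.26800141e+00,
        8.92944553e-06,  1.46742004e+00]), 'dq': array([ 0.00122326, -0.00150608,  0.00368702,  0.00156142, -0.00184256,
       -0.00169054]), 'joint_efforts': array([ 4.92347426e-04, -4.46706569e+01,  2.96129751e+01,  8.46863230e-03,
       -9.54409688e-05,  8.41863283e-06]), 'tcp_pos': array([ 0.27709414, -0.55944096,  0.23028394]), 'tcp_rot': array([ 9.73693582e-01,  2.27859224e-01, -1.20575743e-04, -9.83448388e-04]), 'wrist_force': array([-0.27481224,  0.56078619,  0.66605785]), 'wrist_torque': array([ 0.01983221, -0.01512136, -0.0468027 ]), 'grip_force': 0.0, 'finger_gap': 1.0043329766003417}
```

View pics/s0.png

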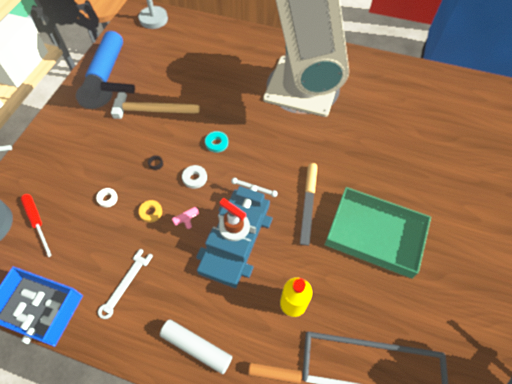

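View pics/t0.png

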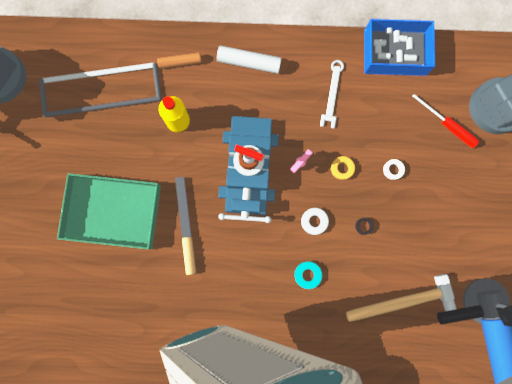

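Candidates, in top-view pixels:
- **Pin:** red cross-bar on the spindle (248,153), chosen. Rejected: pink look-alike (301,160), screwdriver (460,131), oil cap (169,102).
- **Spacers:** steel (315,221), brass (343,168), white (394,169), black (366,226). Rejected: turquoise (308,275).
- **Bush:** inside the vice, around (249,160).

Tray is at (110,211), file at (187,225), oil at (173,114).

```bash
cat > m.py <<'E'
from h import *
def ringfit(s,c,r=22,z=0.016,bgk=None):
    pass
E
python3 - <<'E'
from h import *
a=snap('scene');b=snap('top')
np.set_printoptions(precision=4,suppress=True)
for nm,s in(('scene',a),('top',b)):
    print(nm)
    for k,lo,hi,z in(('red',(0,150,120),(6,255,255),.166),('red2',(174,150,120),(180,255,255),.166),('white',(0,0,170),(180,60,255),.016),('brass',(20,120,120),(32,255,255),.016),('black',(0,0,0),(180,255,60),.016),('green',(60,80,50),(85,255,255),.04)):
        for st,c in blobs(s,lo,hi,40):
            if st[4]<8000: print(k,st,c,ray(s,c,z)[0][:2])
ims=[]
for s,(u,v) in((a,(235,220)),(b,(250,160))):
    f=s['frame'][v-45:v+45,u-50:u+50,::-1];ims.append(cv2.resize(f,None,fx=4,fy=4,interpolation=2))
cv2.imwrite('pics/c1.png',np.hstack(ims))
E
```

```text
scene
red [370, 0, 71, 24, 1197] [406.6, 8.8] [-0.2397  0.2423]
red [21, 194, 21, 35, 388] [30.7, 209.9] [ 0.7132 -0.443 ]
red [219, 198, 26, 23, 207] [231.5, 208.3] [ 0.5694 -0.0275]
red [293, 278, 12, 14, 111] [298.6, 285.2] [0.6872 0.1553]
white [139, 0, 29, 28, 408] [155.1, 16.0] [-0.1499 -0.5891]
white [264, 0, 164, 116, 3752] [333.4, 51.3] [-0.1681  0.0603]
white [0, 2, 48, 86, 2595] [18.7, 48.8] [ 0.1527 -0.9572]
white [70, 52, 14, 8, 80] [76.0, 55.4] [ 0.1199 -0.7532]
white [278, 56, 7, 9, 43] [281.4, 60.1] [-0.0734 -0.0929]
white [53, 60, 16, 8, 70] [61.6, 63.7] [ 0.1696 -0.7778]
white [48, 69, 22, 6, 79] [59.2, 71.2] [ 0.2025 -0.7662]
white [21, 74, 45, 36, 769] [43.0, 90.6] [ 0.2934 -0.7678]
white [0, 86, 8, 10, 43] [2.7, 90.0] [ 0.3315 -0.8913]
white [111, 107, 12, 12, 103] [117.0, 111.7] [ 0.2974 -0.5032]
white [0, 145, 12, 6, 61] [5.4, 147.5] [ 0.5195 -0.7447]
white [182, 165, 25, 24, 406] [194.4, 176.1] [ 0.4365 -0.1907]
white [311, 165, 5, 27, 63] [313.4, 178.2] [0.34   0.1189]
white [232, 178, 46, 19, 229] [254.8, 187.0] [ 0.4169 -0.0232]
white [96, 188, 22, 19, 287]
[... 2087 characters left out ...]
.4937 -0.021 ]
white [301, 208, 28, 27, 498] [314.3, 220.9] [ 0.4314 -0.1925]
white [218, 211, 52, 12, 286] [243.8, 217.2] [ 0.4353 -0.0194]
white [183, 238, 6, 36, 118] [185.6, 255.2] [0.3389 0.1187]
white [434, 275, 16, 11, 137] [441.6, 279.8] [ 0.2977 -0.503 ]
white [220, 327, 113, 45, 620] [281.9, 349.1] [ 0.1248 -0.1194]
white [160, 337, 61, 47, 1189] [183.3, 367.2] [0.0773 0.112 ]
brass [158, 96, 32, 36, 708] [174.9, 115.6] [0.6858 0.1617]
brass [331, 156, 24, 23, 300] [343.0, 168.1] [ 0.565  -0.2623]
black [438, 305, 46, 19, 509] [460.3, 314.2] [ 0.2175 -0.5465]
black [497, 306, 15, 20, 174] [506.0, 314.5] [ 0.2198 -0.6568]
green [58, 174, 102, 75, 6194] [108.9, 210.9] [0.4389 0.3038]
```

View pics/c1.png

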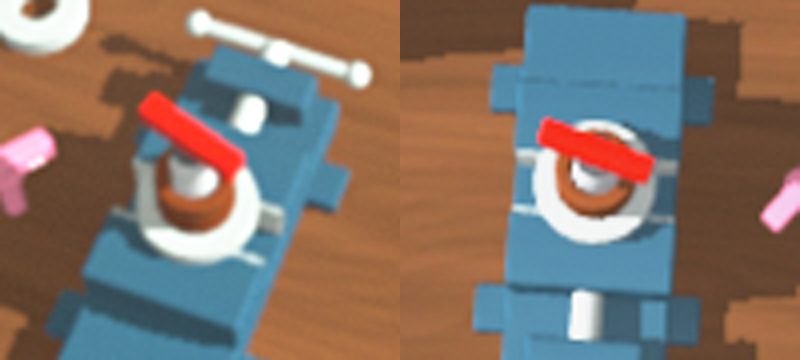

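The crop shows the red bar on the spindle's top, the rust bush round the post below it and the white flange; the pink T lies apart on the bench. The bar points at about 70° from world x. I'll move above it and look with the wrist camera.

```bash
python3 -m handwheel '19.3 35.5 2 0 0 0.05 1;19.3 35.5 2 0 0 0.05 1;19.3 35.5 2 0 0 0.05 1;19.3 35.5 2 0 0 0.05 1;19.3 35.5 2 0 0 0.05 1;19.3 35.5 2 0 0 0.05 1;19.3 35.5 2 0 0 0.05 1;19.3 35.5 2 0 0 0.05 1;19.3 35.5 2 0 0 0.05 1;19.3 35.5 2 0 0 0.05 1;19.3 35.5 2 0 0 0.05 1;19.3 35.5 2 0 0 0.05 1' 60; python3 -m handwheel '19.3 35.5 2 0 0 0.05 1;19.3 35.5 2 0 0 0.05 1;19.3 35.5 2 0 0 0.05 1;0 0 0 0 0 0 1;0 0 0 0 0 0 1'
python3 - <<'E'
from h import *
np.set_printoptions(precision=4,suppress=True)
w=snap('wrist','w0.png');print(w['o']['joints'],w['o']['tcp_pos'],R.from_quat(w['o']['tcp_rot']).as_matrix().tolist())
print(w['c2w'].tolist(),blobs(w,(0,150,120),(6,255,255)))
E
```

```text
t: 1.2
tcp_pos: [0.5094, -0.1321, 0.2554]
tcp_rot: [0.862, 0.506, 0.0, 0.0]
wrist_force: [0.9, -1.3, 0.2]
finger_gap: 0.998
grip_force: 0.0
t: 1.62
tcp_pos: [0.5674, -0.0257, 0.2611]
tcp_rot: [0.821, 0.57, -0.0, -0.0]
wrist_force: [-0.7, -0.5, -0.1]
finger_gap: 1.0
grip_force: 0.0
[-0.1589  0.1615 -0.1074  1.3022 -0.0003  1.7691] [ 0.5674 -0.0257  0.2611] [[0.3496907784578905, 0.9368651139760004, -0.0003430397216473998], [0.9368651265221851, -0.34969085619139945, -0.00019950613089566124], [-0.00030686818803101303, -0.00025161649800330073, -0.9999999212605235]]
[[0.9372810644934516, -0.3303347013211238, -0.11127978812481977, 0.595158307580607], [-0.34857419534670736, -0.8886805365825342, -0.29789752304739453, 0.05064378861453224], [-0.00048629252139192783, 0.3180029701157858, -0.9480895920307958, 0.402747704677067], [0.0, 0.0, 0.0, 1.0]] [([245, 159, 18, 73, 1166], [253.8, 195.4])]
```

View pics/w0.png

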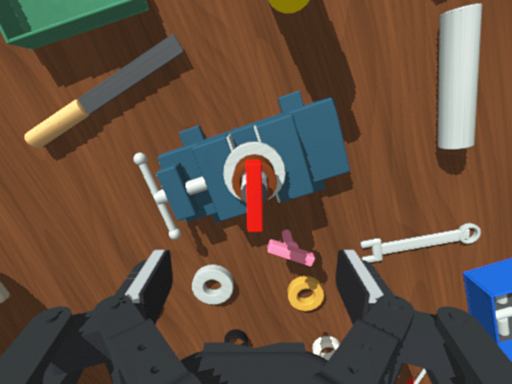

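The wrist view shows the red bar end-on to the fingers (245–263, 159–232), the flange circle centred near (254,176), and steel and brass rings at (213,285) and (305,293).

Run:
```python
from h import *
np.set_printoptions(precision=4,suppress=True)
w=snap('wrist');t=snap('top');s=snap('scene')
for q in(w,t,s):
    h=cv2.cvtColor(q['frame'],cv2.COLOR_RGB2HSV);m=cv2.inRange(h,(0,150,120),(6,255,255))
    n,l,st,c=cv2.connectedComponentsWithStats(m)
    e=proj(q,[.567,-.027,.166])[0];i=1+np.argmin(np.hypot(*(c[1:]-e).T)+1000*(st[1:,4]<60))
    (cx,sz,an)=cv2.minAreaRect(cv2.findContours((l==i).astype('u1'),0,2)[0][0])
    b=cv2.boxPoints((cx,sz,an));P=ray(q,b,.168)
    L=max((P[k]-P[k-1] for k in range(4)),key=np.linalg.norm)
    print('bar',ray(q,cx,.165)[0][:2],np.linalg.norm(L),np.degrees(np.arctan2(L[1],L[0]))%180)
    # flange: bright low-sat outline
    e=proj(q,[.567,-.027,.08])[0]
    mm=cv2.inRange(h,(0,0,170),(180,45,255)); Y,X=np.nonzero(mm);
    p=np.c_[X,Y];g=ray(q,p,.08);d=np.linalg.norm(g[:,:2]-[.566,-.026],axis=1);k=d<.043
    (cc,r)=cv2.minEnclosingCircle((g[k,:2]*1000).astype('f4'));print('flange',cc,r,k.sum())
```

```text
bar [ 0.5668 -0.0251] 0.06590196966093789 70.71843928254398
flange (566.3811645507812, -21.202720642089844) 38.52727508544922 1156
bar [0.6718 0.1531] 0.029996324231346634 35.33350536568119
flange (566.0147094726562, -25.936052322387695) 42.940025329589844 917
bar [ 0.5686 -0.0266] 0.06878441181945166 70.05691977509017
flange (574.7621459960938, -17.512008666992188) 37.52738571166992 293
```

```bash
python3 -m handwheel '-0.5 0 -35 0 0 0.015 1;0 0 -35 0 0 0 1;0 0 -25 0 0 0 1;0 0 -11.5 0 0 0 1;0 0 0 0 0 0 0.6;0 0 0 0 0 0 0.3;0 0 0 0 0 0 0;0 0 0 0 0 0 0;0 0 0 0 0 0 0;0 0 0 0 0 0 0' 80;python3 -m handwheel '0 0 0 0 0 0 0;0 0 0 0 0 0 0'
python3 - <<'E'
from h import *
w=snap('wrist','w1.png');print(w['o']['wrist_torque'],w['o']['joints'])
E
```

```text
t: 2.65
tcp_pos: [0.5671, -0.0276, 0.1564]
tcp_rot: [0.818, 0.575, 0.001, 0.001]
wrist_force: [-4.1, 0.1, 20.3]
finger_gap: 0.149
grip_force: 45.5
t: 2.82
tcp_pos: [0.5672, -0.0277, 0.1566]
tcp_rot: [0.818, 0.575, 0.001, 0.001]
wrist_force: [-0.9, 0.5, 5.9]
finger_gap: 0.134
grip_force: 78.8
[0.03142972 0.38731006 0.05988283] [-1.62523274e-01  2.24837471e-01 -2.56481197e-01  1.08708478e+00
 -2.33912817e-04  1.75408208e+00]
```

View pics/w1.png

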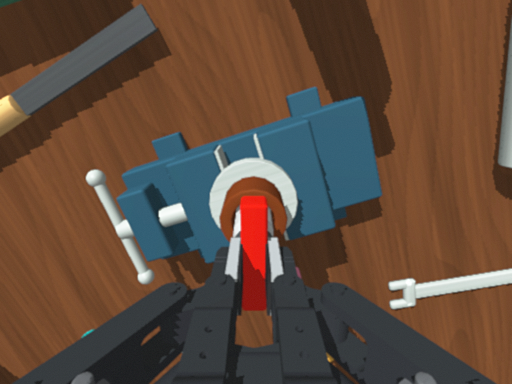

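```bash
python3 -m handwheel '0 0 1 0 0 0.12 0;0 0 1 0 0 0.12 0;0 0 0.5 0 0 0.12 0;0 0 0.5 0 0 0.12 0;0 0 0.5 0 0 0.12 0;0 0 0.5 0 0 0.12 0'; python3 -m handwheel '0 0 0.4 0 0 -0.12 0;0 0 0.4 0 0 -0.12 0;0 0 0.4 0 0 -0.12 0;0 0 0.4 0 0 -0.12 0;0 0 0.4 0 0 -0.12 0;0 0 0.4 0 0 -0.12 0;0 0 0.4 0 0 -0.12 0;0 0 0.4 0 0 -0.12 0;0 0 0.4 0 0 -0.12 0;0 0 0.4 0 0 -0.12 0;0 0 0.4 0 0 -0.12 0;0 0 0.4 0 0 -0.12 0'
python3 - <<'E'
from h import *
o=bot.get_obs();print(o['joints'],o['wrist_torque'])
E
```

```text
t: 3.37
tcp_pos: [0.5666, -0.0273, 0.1572]
tcp_rot: [0.561, 0.828, 0.0, -0.0]
wrist_force: [4.0, 0.5, -12.1]
finger_gap: 0.135
grip_force: 78.2
t: 4.37
tcp_pos: [0.5658, -0.0275, 0.16]
tcp_rot: [0.969, 0.247, -0.001, -0.0]
wrist_force: [5.7, -1.1, -18.2]
finger_gap: 0.134
grip_force: 78.2
[-1.62544463e-01  2.22614699e-01 -2.51569483e-01  1.09870945e+00
 -2.26499636e-04  2.47940390e+00] [-0.34143988 -1.46609367  0.25106622]
```

```bash
python3 -m handwheel '0 0 0 0 0 0.12 0;0 0 0 0 0 0.12 0;0 0 0 0 0 0.12 0;0 0 0 0 0 0.12 0;0 0 0 0 0 0.12 0;0 0 0 0 0 0.12 0;0 0 0.5 0 0 0.12 0;0 0 0.5 0 0 0.12 0;0 0 0.5 0 0 0.12 0;0 0 0.5 0 0 0.12 0;0 0 0.5 0 0 0.12 0;0 0 0.5 0 0 0.12 0'; python3 -m handwheel '0 0 0.3 0 0 -0.12 0;0 0 0.3 0 0 -0.12 0;0 0 0.3 0 0 -0.12 0;0 0 0.3 0 0 -0.12 0;0 0 0.3 0 0 -0.12 0;0 0 0.3 0 0 -0.12 0;0 0 0.3 0 0 -0.12 0;0 0 0.3 0 0 -0.12 0;0 0 0.3 0 0 -0.12 0;0 0 0.3 0 0 -0.12 0;0 0 0.3 0 0 -0.12 0;0 0 0.3 0 0 -0.12 0'
python3 - <<'E'
from h import *
o=bot.get_obs();print(o['joints'],o['wrist_torque'])
snap('scene','s1.png')
f=cv2.imread('pics/s1.png')[150:270,160:320];cv2.imwrite('pics/s1c.png',cv2.resize(f,None,fx=4,fy=4,interpolation=2))
E
```

```text
t: 5.37
tcp_pos: [0.5663, -0.0273, 0.1629]
tcp_rot: [0.561, 0.828, 0.0, -0.001]
wrist_force: [6.9, 0.2, -19.2]
finger_gap: 0.135
grip_force: 78.2
t: 6.37
tcp_pos: [0.5657, -0.0275, 0.1664]
tcp_rot: [0.969, 0.247, -0.001, -0.0]
wrist_force: [5.0, -0.9, -17.0]
finger_gap: 0.135
grip_force: 78.4
[-1.62596559e-01  2.17639871e-01 -2.43525675e-01  1.11208270e+00
 -2.01610270e-04  2.47948345e+00] [-0.286438   -1.44397171  0.2021667 ]
```

View pics/s1c.png

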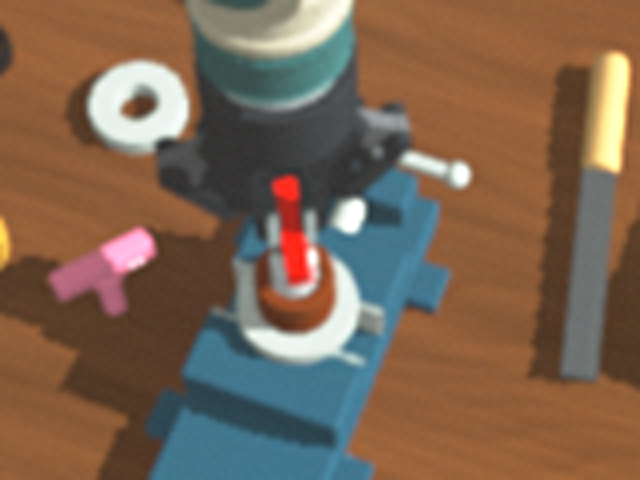

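The crop shows the pin turned with the gripper and bush and flange seated; the pin is coming up at about 3.5 mm a sweep with 17–19 N. I'll carry on with slightly less pull.

```bash
python3 -m handwheel '0 0 0.2 0 0 0.12 0;0 0 0.2 0 0 0.12 0;0 0 0.2 0 0 0.12 0;0 0 0.2 0 0 0.12 0;0 0 0.2 0 0 0.12 0;0 0 0.3 0 0 0.12 0;0 0 0.3 0 0 0.12 0;0 0 0.3 0 0 0.12 0;0 0 0.3 0 0 0.12 0;0 0 0.3 0 0 0.12 0;0 0 0.3 0 0 0.12 0;0 0 0.3 0 0 0.12 0'; python3 -m handwheel '0 0 0.3 0 0 -0.12 0;0 0 0.3 0 0 -0.12 0;0 0 0.3 0 0 -0.12 0;0 0 0.3 0 0 -0.12 0;0 0 0.3 0 0 -0.12 0;0 0 0.3 0 0 -0.12 0;0 0 0.3 0 0 -0.12 0;0 0 0.3 0 0 -0.12 0;0 0 0.3 0 0 -0.12 0;0 0 0.3 0 0 -0.12 0;0 0 0.3 0 0 -0.12 0;0 0 0.3 0 0 -0.12 0'
```

```text
t: 7.42
tcp_pos: [0.5663, -0.0273, 0.1699]
tcp_rot: [0.561, 0.828, 0.0, -0.001]
wrist_force: [5.9, -1.0, -18.0]
finger_gap: 0.136
grip_force: 78.4
t: 8.42
tcp_pos: [0.5659, -0.0275, 0.1737]
tcp_rot: [0.969, 0.247, -0.001, -0.0]
wrist_force: [4.9, -1.1, -14.7]
finger_gap: 0.134
grip_force: 78.8
```

```bash
python3 -m handwheel '0 0 0.3 0 0 0.12 0;0 0 0.3 0 0 0.12 0;0 0 0.3 0 0 0.12 0;0 0 0.3 0 0 0.12 0;0 0 0.3 0 0 0.12 0;0 0 0.3 0 0 0.12 0;0 0 0.3 0 0 0.12 0;0 0 0.3 0 0 0.12 0;0 0 0.3 0 0 0.12 0;0 0 0.3 0 0 0.12 0;0 0 0.3 0 0 0.12 0;0 0 0.3 0 0 0.12 0'; python3 -m handwheel '0 0 0.3 0 0 -0.12 0;0 0 0.3 0 0 -0.12 0;0 0 0.3 0 0 -0.12 0;0 0 0.3 0 0 -0.12 0;0 0 0.3 0 0 -0.12 0;0 0 0.3 0 0 -0.12 0;0 0 0.3 0 0 -0.12 0;0 0 0.3 0 0 -0.12 0;0 0 0.3 0 0 -0.12 0;0 0 0.3 0 0 -0.12 0;0 0 0.3 0 0 -0.12 0;0 0 0.3 0 0 -0.12 0';python3 -m handwheel '0 0 0.3 0 0 0.12 0;0 0 0.3 0 0 0.12 0;0 0 0.3 0 0 0.12 0;0 0 0.3 0 0 0.12 0;0 0 0.3 0 0 0.12 0;0 0 0.3 0 0 0.12 0;0 0 0.3 0 0 0.12 0;0 0 0.3 0 0 0.12 0;0 0 0.3 0 0 0.12 0;0 0 0.3 0 0 0.12 0;0 0 0.3 0 0 0.12 0;0 0 0.3 0 0 0.12 0'
```

```text
t: 9.42
tcp_pos: [0.5666, -0.0274, 0.1783]
tcp_rot: [0.561, 0.828, 0.0, -0.0]
wrist_force: [3.8, -1.3, -10.9]
finger_gap: 0.138
grip_force: 79.3
t: 10.42
tcp_pos: [0.5645, -0.0283, 0.1837]
tcp_rot: [0.969, 0.247, -0.002, 0.001]
wrist_force: [-5.2, -3.1, 0.4]
finger_gap: 0.131
grip_force: 83.3
t: 11.42
tcp_pos: [0.5675, -0.0293, 0.186]
tcp_rot: [0.561, 0.828, -0.001, 0.002]
wrist_force: [5.8, -4.3, -10.3]
finger_gap: 0.137
grip_force: 81.8
```

```bash
python3 -m handwheel '0 0 0.3 0 0 -0.12 0;0 0 0.3 0 0 -0.12 0;0 0 0.3 0 0 -0.12 0;0 0 0.3 0 0 -0.12 0;0 0 0.3 0 0 -0.12 0;0 0 0.3 0 0 -0.12 0'; python3 -m handwheel '0 0 1 0 0 0 0;0 0 1 0 0 0 0;0 0 1 0 0 0 0;0 0 0 0 0 0 0'
```

```text
t: 11.92
tcp_pos: [0.5656, -0.0291, 0.1879]
tcp_rot: [0.82, 0.572, -0.002, 0.001]
wrist_force: [1.0, -3.3, -6.2]
finger_gap: 0.134
grip_force: 82.3
t: 12.25
tcp_pos: [0.5662, -0.0281, 0.193]
tcp_rot: [0.818, 0.575, -0.001, 0.0]
wrist_force: [-0.6, -4.3, -1.9]
finger_gap: 0.128
grip_force: 82.8
```

```bash
python3 -m handwheel '0 0 4 0 0 0 0;0 0 5 0 0 0 0;0 0 10 0 0 0 0;0 0 15 0 0 0 0;0 0 20 0 0 0 0;0 0 15 0 0 0 0;0 0 0 0 0 0 0;0 0 0 0 0 0 0'
python3 - <<'E'
from h import *
np.set_printoptions(precision=4,suppress=True)
w=snap('scene','s2.png');t=snap('top','t2.png')
f=np.hstack([cv2.resize(w['frame'][120:280,160:330,::-1],None,fx=2.3,fy=2.3),cv2.resize(t['frame'][100:260,160:330,::-1],None,fx=2.3,fy=2.3)]);cv2.imwrite('pics/c2.png',f)
for q in(w,t):
    h=cv2.cvtColor(q['frame'],cv2.COLOR_RGB2HSV);m=cv2.inRange(h,(60,80,40),(85,255,255))
    k=max(cv2.findContours(m,0,2)[0],key=cv2.contourArea)
    b=cv2.approxPolyDP(cv2.convexHull(k),8,True)[:,0]
    print(b.tolist());print(ray(q,b,.04)[:,:2].tolist(),ray(q,b,.0)[:,:2].tolist())
E
```

```text
t: 12.92
tcp_pos: [0.5675, -0.0268, 0.2637]
tcp_rot: [0.818, 0.575, 0.002, 0.001]
wrist_force: [0.5, 0.6, -2.0]
finger_gap: 0.132
grip_force: 83.0
[[346, 188], [429, 217], [416, 273], [326, 244]]
[[0.3579637430336765, 0.2070579994901664], [0.3751765863022246, 0.4195640570904628], [0.5316008854246064, 0.40649946580518803], [0.5276128373807367, 0.19358728768654887]] [[0.33204387135638436, 0.21000026258869503], [0.35002679764741507, 0.43201359940948614], [0.5134493419277014, 0.41836451317543977], [0.5092828731520843, 0.1959268864664128]]
[[68, 174], [156, 183], [143, 247], [58, 238]]
[[0.5253157533885023, 0.40816014367701836], [0.5098640611455216, 0.19493718289174297], [0.3554722144668113, 0.21742491751011622], [0.3708334137896262, 0.41995525717879134]] [[0.5316522472907279, 0.42394579957653555], [0.5156427784696098, 0.20302589715037647], [0.35567768100525354, 0.22632539603820664], [0.37159339028462396, 0.43616669414774134]]
```

View pics/c2.png

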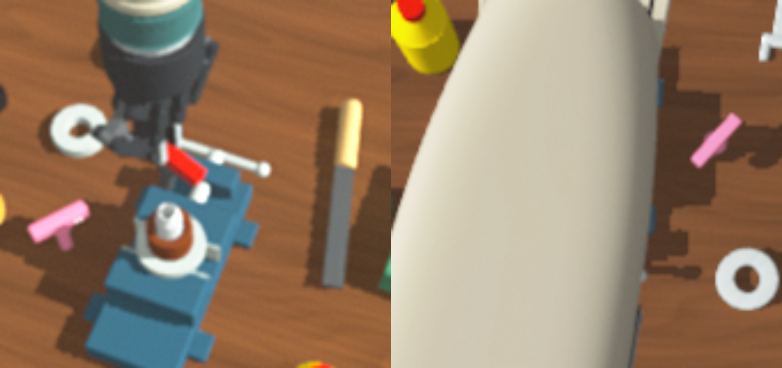

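The pin hangs clear in the gripper; the bush stays on the post and the spindle is seated. I'll take the pin to the far half of the tray.

```bash
python3 -m handwheel '-11.5 35.2 0 0 0 0 0;-11.5 35.2 0 0 0 0 0;-11.5 35.2 0 0 0 0 0;-11.5 35.2 0 0 0 0 0;-11.5 35.2 0 0 0 0 0;-11.5 35.2 0 0 0 0 0;-11.5 35.2 0 0 0 0 0;-11.5 35.2 0 0 0 0 0;-11.5 35.2 0 0 0 0 0;-11.5 35.2 0 0 0 0 0;-11.5 35.2 0 0 0 0 0;0 0 0 0 0 0 0'; python3 -m handwheel '0 0 -38 0 0 0 0;0 0 -38 0 0 0 0;0 0 -38 0 0 0 0;0 0 -38 0 0 0 0;0 0 -25 0 0 0 0;0 0 -13 0 0 0 0;0 0 0 0 0 0 0;0 0 0 0 0 0 0'
```

```text
t: 14.02
tcp_pos: [0.4367, 0.3648, 0.2599]
tcp_rot: [0.816, 0.578, -0.001, -0.002]
wrist_force: [0.3, -1.1, -0.6]
finger_gap: 0.137
grip_force: 83.0
t: 14.68
tcp_pos: [0.4384, 0.3585, 0.0699]
tcp_rot: [0.818, 0.575, -0.002, -0.0]
wrist_force: [-0.9, 0.1, -1.8]
finger_gap: 0.131
grip_force: 82.9
```

```bash
python3 -m handwheel '0 0 0 0 0 0 0.4;0 0 0 0 0 0 0.7;0 0 0 0 0 0 1;0 0 0 0 0 0 1;0 0 15 0 0 0 1;0 0 38 0 0 0 1;0 0 38 0 0 0 1;0 0 38 0 0 0 1;0 0 38 0 0 0 1;0 0 0 0 0 0 1'
python3 - <<'E'
from h import *
t=snap('top','t3.png');w=snap('wrist')
cv2.imwrite('pics/c3.png',np.hstack([w['frame'],cv2.resize(t['frame'][160:260,40:180],(400,384))])[:,:,::-1][:,:800])
E
```

```text
t: 15.52
tcp_pos: [0.4445, 0.3627, 0.2489]
tcp_rot: [0.818, 0.575, 0.009, 0.0]
wrist_force: [0.8, 0.2, 1.1]
finger_gap: 1.0
grip_force: 0.0
```

View pics/c3.png

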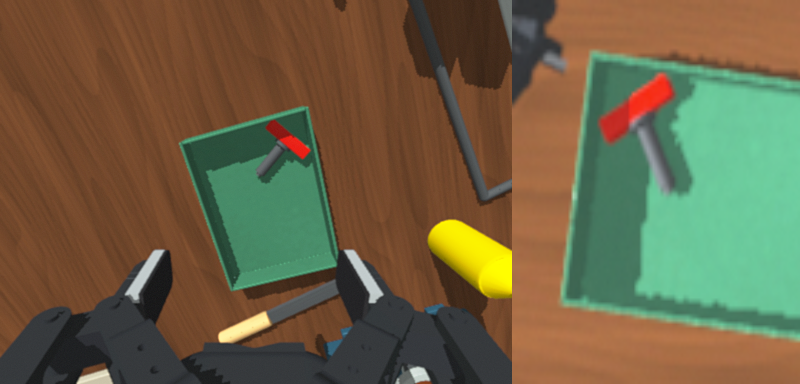

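The pin lies in the tray's far corner (red bar at (288,140) in the wrist view). Back to the spindle for the bush.

```bash
python3 -m handwheel '11.3 -35.4 0 0 0 0 1;11.3 -35.4 0 0 0 0 1;11.3 -35.4 0 0 0 0 1;11.3 -35.4 0 0 0 0 1;11.3 -35.4 0 0 0 0 1;11.3 -35.4 0 0 0 0 1;11.3 -35.4 0 0 0 0 1;11.3 -35.4 0 0 0 0 1;11.3 -35.4 0 0 0 0 1;11.3 -35.4 0 0 0 0 1;11.3 -35.4 0 0 0 0 1;0 0 0 0 0 0 1'; python3 -m handwheel '0 0 0 0 0 0 1;0 0 0 0 0 0 1;0 0 0 0 0 0 1'
cat >> h.py <<'E'
def ring(s,lo,hi,xy,z,rad,tol=.04):
    """outer circle centre of coloured pixels near xy, on plane z, by enclosing circle"""
    h=cv2.cvtColor(s['frame'],cv2.COLOR_RGB2HSV);m=cv2.inRange(h,lo,hi)
    Y,X=np.nonzero(m);g=ray(s,np.c_[X,Y],z)[:,:2];k=np.linalg.norm(g-xy,axis=1)<tol
    if k.sum()<20:return None
    mm=np.zeros_like(m);mm[Y[k],X[k]]=255;n,l,st,c=cv2.connectedComponentsWithStats(mm)
    i=1+np.argmax(st[1:,4]);Y,X=np.nonzero(l==i);g=ray(s,np.c_[X,Y],z)[:,:2]*1000
    c,r=cv2.minEnclosingCircle(g.astype('f4'));return np.round(c,1),round(r,1),len(X)
E
python3 - <<'E'
from h import *
for n in('wrist','scene','top'):
    s=snap(n);print(n,s['o']['tcp_pos'].round(4))
    print('bush',ring(s,(4,100,50),(14,255,200),[.567,-.027],.116,.024,.032))
    print('flange',ring(s,(0,0,150),(180,45,255),[.567,-.027],.08,.036,.045))
s=snap('wrist','w4.png')
p=proj(s,[.567,-.027,.116])[0].astype(int);print(p)
x,y=p;cv2.imwrite('pics/c4.png',cv2.resize(s['frame'][max(0,y-70):y+70,x-90:x+90,::-1],None,fx=3,fy=3))
E
```

```text
t: 16.62
tcp_pos: [0.5653, -0.0354, 0.2368]
tcp_rot: [0.82, 0.572, -0.001, 0.001]
wrist_force: [0.3, 0.8, 0.1]
finger_gap: 1.0
grip_force: 0.0
t: 16.87
tcp_pos: [0.5632, -0.0287, 0.2377]
tcp_rot: [0.818, 0.575, -0.001, -0.001]
wrist_force: [-0.6, 0.7, 0.0]
finger_gap: 1.002
grip_force: 0.0
wrist [ 0.5632 -0.0287  0.2377]
bush (array([567. , -28.6]), 30.4, 1272)
flange (array([566.4, -20.6]), 39.3, 1371)
scene [ 0.5633 -0.0285  0.2379]
bush (array([573.2, -23.4]), 25.9, 170)
flange (array([568. , -21.5]), 39.2, 310)
top [ 0.5635 -0.0284  0.2382]
bush None
flange (array([567., -27.]), 45.0, 1089)
[257 184]
```

View pics/c4.png

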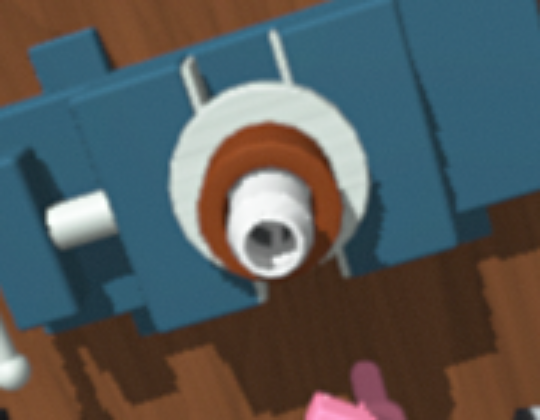

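The crop shows the hollow post top at full-frame pixel (257.3,194), the bush round it and the flange circle centred about (257,174).

Run:
```python
from h import *
s=snap('wrist');print(s['o']['tcp_pos'],ray(s,[257.3,194],.148),ray(s,[256.8,173.7],.08),ray(s,[257.3,184],.116))
c=proj(s,[[.567+.036*np.cos(a),-.027+.036*np.sin(a),.08] for a in np.arange(0,6.28,.1)]);print(c.min(0),c.max(0))
c=proj(s,[[.567+.0095*np.cos(a),-.027+.0095*np.sin(a),.148] for a in np.arange(0,6.28,.1)]);print(c.min(0),c.max(0))
```

```text
[ 0.5638057  -0.0286223   0.23848907] [[ 0.56727875 -0.02592694  0.148     ]] [[ 0.56761899 -0.02567318  0.08      ]] [[ 0.56743295 -0.02658601  0.116     ]]
[223.28749248 141.41558645] [290.0749352  206.21484479]
[246.28337443 184.55993145] [268.52832888 205.63385785]
```

```bash
python3 -m handwheel '3 2 -36 0 0 0 1;0 0 -36 0 0 0 1;0 0 -36 0 0 0 1;0 0 -25 0 0 0 1;0 0 -12 0 0 0 1;0 0 0 0 0 0 1;0 0 0 0 0 0 1'
python3 -c "
from h import *
o=bot.get_obs();print(o['tcp_pos'],o['wrist_force'])"
```

```text
t: 17.7
tcp_pos: [0.5673, -0.0275, 0.0939]
tcp_rot: [0.818, 0.575, -0.0, -0.0]
wrist_force: [0.1, -0.1, 0.9]
finger_gap: 1.001
grip_force: 0.0
[ 0.56733565 -0.0275377   0.09387618] [ 0.10006854 -0.14722509  0.90160162]
```

```bash
python3 -m handwheel '0 1 -6 0 0 0 1;0 0 0 0 0 0 0;0 0 0 0 0 0 0;0 0 0 0 0 0 0;0 0 0 0 0 0 0;0 0 0 0 0 0 0;0 0 0 0 0 0 0' 50;python3 -m handwheel '0 0 4 0 0 0 0;0 0 8 0 0 0 0;0 0 15 0 0 0 0;0 0 25 0 0 0 0;0 0 35 0 0 0 0;0 0 35 0 0 0 0;0 0 30 0 0 0 0;0 0 0 0 0 0 0;0 0 0 0 0 0 0'
python3 - <<'E'
from h import *
s=snap('scene','s5.png')
cv2.imwrite('pics/c5.png',cv2.resize(s['frame'][120:290,160:330,::-1],None,fx=2.5,fy=2.5))
E
```

```text
t: 18.28
tcp_pos: [0.5681, -0.0269, 0.0892]
tcp_rot: [0.818, 0.575, 0.001, 0.001]
wrist_force: [-1.1, -0.1, 5.0]
finger_gap: 0.561
grip_force: 50.9
t: 19.03
tcp_pos: [0.5688, -0.0271, 0.2424]
tcp_rot: [0.818, 0.575, 0.002, 0.002]
wrist_force: [-0.1, -0.2, -2.0]
finger_gap: 0.56
grip_force: 52.5
```

```bash
python3 -m handwheel '-15.7 36 0 0 0 0 0;-15.7 36 0 0 0 0 0;-15.7 36 0 0 0 0 0;-15.7 36 0 0 0 0 0;-15.7 36 0 0 0 0 0;-15.7 36 0 0 0 0 0;-15.7 36 0 0 0 0 0;-15.7 36 0 0 0 0 0;0 0 0 0 0 0 0;0 0 0 0 0 0 0;0 0 0 0 0 0 0'; python3 -m handwheel '0 0 -38 0 0 0 0;0 0 -38 0 0 0 0;0 0 -38 0 0 0 0;0 0 -38 0 0 0 0;0 0 -38 0 0 0 0;0 0 -18 0 0 0 0;0 0 -12 0 0 0 0;0 0 0 0 0 0 0;0 0 0 0 0 0 0'
```

```text
t: 20.0
tcp_pos: [0.4404, 0.2606, 0.2377]
tcp_rot: [0.818, 0.575, -0.002, -0.0]
wrist_force: [-0.1, -1.0, -1.7]
finger_gap: 0.554
grip_force: 52.5
t: 20.75
tcp_pos: [0.4411, 0.2594, 0.0185]
tcp_rot: [0.819, 0.574, -0.002, -0.0]
wrist_force: [0.2, -0.6, -1.2]
finger_gap: 0.56
grip_force: 52.5
```

```bash
python3 -m handwheel '0 0 0 0 0 0 0.7;0 0 0 0 0 0 0.75;0 0 0 0 0 0 0.75;0 0 20 0 0 0 0.75;0 0 38 0 0 0 1;0 0 38 0 0 0 1;0 0 38 0 0 0 1;0 0 38 0 0 0 1;0 0 38 0 0 0 1;0 0 0 0 0 0 1'
python3 - <<'E'
from h import *
C={66:((0,0,165),(180,50,255),[.434,-.192]),58:((18,110,110),(32,255,255),[.566,-.262]),50:((0,0,165),(180,50,255),[.568,-.388]),42:((0,0,0),(180,140,70),[.42,-.318])}
for n in('scene','top'):
    s=snap(n,n+'6.png')
    for k,(lo,hi,xy) in C.items(): print(n,k,ring(s,lo,hi,xy,.016,k/2000))
    if n=='scene':cv2.imwrite('pics/c6.png',np.hstack([cv2.resize(s['frame'][120:260,80:280,::-1],(500,350)),cv2.resize(s['frame'][180:280,320:435,::-1],(300,350))]))
E
```

```text
t: 21.58
tcp_pos: [0.4468, 0.2636, 0.2398]
tcp_rot: [0.818, 0.575, 0.009, 0.002]
wrist_force: [0.7, -0.2, 0.2]
finger_gap: 1.001
grip_force: 0.0
scene 66 (array([ 435.8, -191.9]), 36.1, 374)
scene 58 (array([ 570.8, -259. ]), 33.6, 368)
scene 50 (array([ 573.4, -386.4]), 29.0, 230)
scene 42 (array([ 429.3, -313.8]), 21.3, 84)
top 66 (array([ 431.5, -192.3]), 33.9, 489)
top 58 (array([ 565.5, -261.1]), 30.6, 370)
top 50 (array([ 567.5, -388. ]), 26.1, 218)
top 42 (array([ 423.3, -315.2]), 20.6, 93)
```

View pics/c6.png

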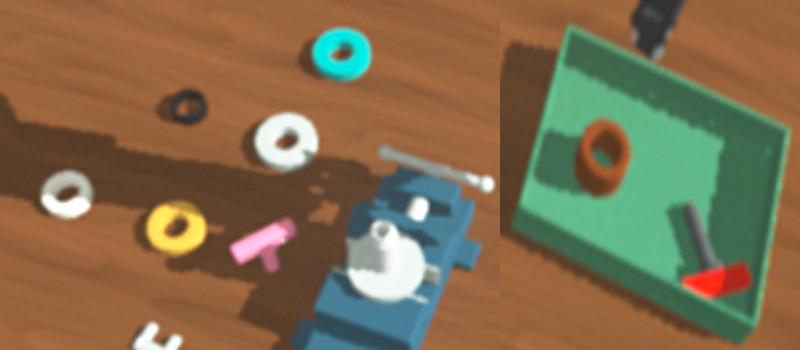

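The scene crop shows the bush standing and the pin lying in the tray, the post bare, and all four rings unmoved. Now the steel ring.

```bash
python3 -m handwheel '-1.2 -38 0 0 0 0 1;-1.2 -38 0 0 0 0 1;-1.2 -38 0 0 0 0 1;-1.2 -38 0 0 0 0 1;-1.2 -38 0 0 0 0 1;-1.2 -38 0 0 0 0 1;-1.2 -38 0 0 0 0 1;-1.2 -38 0 0 0 0 1;-1.2 -38 0 0 0 0 1;-1.2 -38 0 0 0 0 1;-1.2 -38 0 0 0 0 1;-1.2 -38 0 0 0 0 1';python3 -m handwheel '0 0 -20 0 0 0 1;0 0 -20 0 0 0 1;0 0 0 0 0 0 1;0 0 0 0 0 0 1'
cat >> h.py <<'E'
C={66:((0,0,165),(180,50,255),[.434,-.192]),58:((18,110,110),(32,255,255),[.566,-.262]),50:((0,0,165),(180,50,255),[.568,-.388]),42:((0,0,0),(180,140,70),[.424,-.315])}
def look(k,xy=None):
    s=snap('wrist',f'ring{k}_{bot.get_obs()["t"]:.1f}.png');xy=C[k][2] if xy is None else xy
    h=cv2.cvtColor(s['frame'],cv2.COLOR_RGB2HSV);m=cv2.inRange(h,C[k][0],C[k][1])
    m=cv2.morphologyEx(m,2,np.ones((3,3),'u1'))
    n,l,st,c=cv2.connectedComponentsWithStats(m);e=proj(s,[*xy,.012])[0]
    for i in range(1,n):
        if st[i,4]<150 or np.linalg.norm(c[i]-e)>70:continue
        cs,hi=cv2.findContours((l==i).astype('u1'),cv2.RETR_CCOMP,cv2.CHAIN_APPROX_NONE)
        for q,hh in zip(cs,hi[0]):
            if len(q)<15:continue
            (a,sz,an)=cv2.fitEllipse(q);P=ray(s,q[:,0],.016)[:,:2]*1000
            print(k,'hole' if hh[3]>=0 else 'outer',np.round(a,1),np.round(sz,1),ray(s,a,.016 if hh[3]>=0 else .014)[0][:2].round(4),'r',round(cv2.minEnclosingCircle(P.astype('f4'))[1],1))
    print('tcp',s['o']['tcp_pos'].round(4),'expect px',e.round(0))
E
python3 -c "
from h import *
look(66)"
```

```text
t: 22.68
tcp_pos: [0.4256, -0.1959, 0.2279]
tcp_rot: [0.818, 0.575, -0.0, -0.001]
wrist_force: [-0.1, 0.1, -0.1]
finger_gap: 0.999
grip_force: 0.0
t: 23.02
tcp_pos: [0.4251, -0.1936, 0.1873]
tcp_rot: [0.818, 0.575, -0.001, -0.003]
wrist_force: [0.3, -0.1, -0.4]
finger_gap: 0.996
grip_force: 0.0
66 outer [261. 171.] [56.4 56.8] [ 0.4324 -0.1925] r 33.2
66 hole [260.8 171.1] [23.7 28.3] [ 0.4323 -0.192 ] r 16.2
tcp [ 0.4251 -0.1936  0.1873] expect px [262. 170.]
```

```bash
python3 -m handwheel '7 1.5 -38 0 0 0 1;0 0 -38 0 0 0 1;0 0 -38 0 0 0 1;0 0 -38 0 0 0 1;0 0 -25 0 0 0 1;0 0 -11 0 0 0 1;0 0 0 0 0 0 1;0 0 0 0 0 0 1'
```

```text
t: 23.73
tcp_pos: [0.4348, -0.193, 0.002]
tcp_rot: [0.818, 0.575, 0.0, 0.0]
wrist_force: [0.2, -0.0, 0.5]
finger_gap: 1.002
grip_force: 0.0
```

```bash
python3 -m handwheel '-2 1 -6 0 0 0 1;0 0 0 0 0 0 0.7;0 0 0 0 0 0 0.5;0 0 0 0 0 0 0.5;0 0 0 0 0 0 0.5;0 0 0 0 0 0 0.5' 50
```

```text
t: 24.23
tcp_pos: [0.4331, -0.1926, -0.0025]
tcp_rot: [0.818, 0.575, 0.001, 0.001]
wrist_force: [-2.1, 1.2, 9.0]
finger_gap: 0.763
grip_force: 52.9
```

```bash
python3 -m handwheel '0 0 20 0 0 0 0.5;0 0 40 0 0 0 0.5;0 0 40 0 0 0 0.5;0 0 40 0 0 0 0.5;0 0 40 0 0 0 0.5;22.3 27.7 8 0 0 0 0.5;22.3 27.7 0 0 0 0 0.5;22.3 27.7 0 0 0 0 0.5;22.3 27.7 0 0 0 0 0.5;22.3 27.7 0 0 0 0 0.5;22.3 27.7 0 0 0 0 0.5;0 0 0 0 0 0 0.5';python3 -m handwheel '0 0 0 0 0 0 0.5;0 0 0 0 0 0 0.5;0 0 0 0 0 0 0.5'
python3 - <<'E'
from h import *
o=bot.get_obs();print(o['tcp_pos'])
s=snap('wrist','w7.png');cv2.imwrite('pics/c7.png',s['frame'][100:384,100:420,::-1]);print(proj(s,[.567,-.0265,.148]))
E
```

```text
t: 25.23
tcp_pos: [0.5698, -0.0218, 0.1843]
tcp_rot: [0.817, 0.577, 0.003, 0.0]
wrist_force: [-0.1, -0.9, -1.7]
finger_gap: 0.762
grip_force: 56.9
t: 25.48
tcp_pos: [0.5649, -0.0268, 0.1834]
tcp_rot: [0.819, 0.574, -0.0, -0.0]
wrist_force: [-1.2, 0.6, -2.1]
finger_gap: 0.76
grip_force: 56.8
[ 0.56491185 -0.0267644   0.1834325 ]
[[257.52162915 223.70487462]]
```

View pics/c7.png

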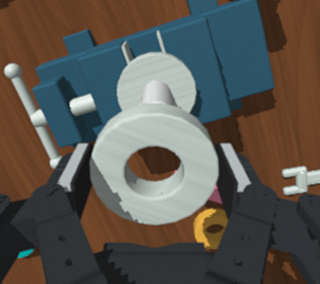

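The ring sits level between the pads, bore centred near full-frame (255,271), post top just behind it. I'll check the centre offset, then lower.

Run:
```python
from h import *
s=snap('wrist');o=s['o']
h=cv2.cvtColor(s['frame'],cv2.COLOR_RGB2HSV);m=cv2.inRange(h,(0,0,165),(180,50,255))
zt=o['tcp_pos'][2]+.0185
m2=(m[215:330,190:320]==0).astype('u1')
n,l,st,c=cv2.connectedComponentsWithStats(m2)
for i in range(1,n):
    if 300<st[i,4]<6000: print(st[i],c[i]+[190,215],ray(s,c[i]+[190,215],zt)[0])
print(o['tcp_pos'],ray(s,[255,269.5],zt)[0])
```

```text
[   0    0  130  115 4465] [250.29384099 287.7162374 ] [ 0.55927074 -0.03565092  0.2019683 ]
[  33   30   61   48 1903] [250.21965318 265.88386758] [ 0.56361317 -0.02364876  0.2019683 ]
[ 0.56492813 -0.02695036  0.1834683 ] [ 0.56513612 -0.02639158  0.2019683 ]
```

```bash
python3 -m handwheel '2 0 0 0 0 0 0.5;0 0 -20 0 0 0 0.5;0 0 0 0 0 0 0.5;0 0 0 0 0 0 0.5'
```

```text
t: 25.92
tcp_pos: [0.5664, -0.0264, 0.1625]
tcp_rot: [0.819, 0.574, -0.001, -0.001]
wrist_force: [-0.0, 0.3, -2.4]
finger_gap: 0.764
grip_force: 56.8
```

```bash
python3 -m handwheel '0.5 0 -10 0 0 0 0.5;0 0 -10 0 0 0 0.5;0 0 -10 0 0 0 0.5;0 0 -10 0 0 0 0.5;0 0 -10 0 0 0 0.5;0 0 0 0 0 0 0.5';python3 -m handwheel '0 0 -10 0 0 0 0.5;0 0 -10 0 0 0 0.5;0 0 -8 0 0 0 0.5;0 0 0 0 0 0 0.5;0 0 0 0 0 0 0.5'
```

```text
t: 26.42
tcp_pos: [0.5662, -0.0257, 0.1104]
tcp_rot: [0.818, 0.575, -0.002, -0.002]
wrist_force: [-0.9, 0.9, -2.4]
finger_gap: 0.761
grip_force: 56.8
t: 26.83
tcp_pos: [0.5677, -0.026, 0.0847]
tcp_rot: [0.818, 0.575, -0.001, -0.001]
wrist_force: [-0.6, -0.1, -1.8]
finger_gap: 0.764
grip_force: 56.8
```

```bash
python3 -m handwheel '0 0 -3 0 0 0 0.5;0 0 0 0 0 0 0.5;0 0 0 0 0 0 0.9;0 0 0 0 0 0 1;0 0 0 0 0 0 1;0 0 30 0 0 0 1;0 0 40 0 0 0 1;0 0 40 0 0 0 1;0 0 0 0 0 0 1';python3 -m handwheel '0 -34 5 0 0 0 1;0 -40 0 0 0 0 1;0 -40 0 0 0 0 1;0 -40 0 0 0 0 1;0 -40 0 0 0 0 1;0 -40 0 0 0 0 1;0 0 0 0 0 0 1;0 0 0 0 0 0 1;0 0 0 0 0 0 1'
python3 - <<'E'
from h import *
s=snap('top','t8.png');q=snap('scene','s8.png')
print('on post',ring(s,(0,0,165),(180,50,255),[.567,-.0265],.096,.033,.05),ring(q,(0,0,165),(180,50,255),[.567,-.0265],.096,.033,.05))
for k in(58,50,42):print(k,ring(q,*C[k][:2],C[k][2],.016,0))
look(58)
cv2.imwrite('pics/c8.png',cv2.resize(q['frame'][180:270,180:290,::-1],None,fx=4,fy=4))
E
```

```text
t: 27.58
tcp_pos: [0.5745, -0.027, 0.2022]
tcp_rot: [0.818, 0.575, 0.006, 0.006]
wrist_force: [1.6, 0.1, 1.2]
finger_gap: 0.999
grip_force: 0.0
t: 28.33
tcp_pos: [0.5683, -0.2601, 0.1976]
tcp_rot: [0.818, 0.575, 0.0, -0.0]
wrist_force: [0.5, 0.5, 0.3]
finger_gap: 0.997
grip_force: 0.0
on post (array([564. , -17.7]), 40.6, 581) (array([568.8, -18.9]), 42.7, 630)
58 (array([ 571.7, -259. ]), 33.3, 365)
50 (array([ 572.3, -387.2]), 30.3, 273)
42 (array([ 429.2, -313. ]), 22.0, 90)
58 outer [255.1 173.9] [48.6 49.4] [ 0.5684 -0.2616] r 30.0
58 hole [254.8 173.9] [21.8 24.7] [ 0.5682 -0.261 ] r 14.8
tcp [ 0.5684 -0.2589  0.1976] expect px [253. 174.]
```

View pics/c8.png

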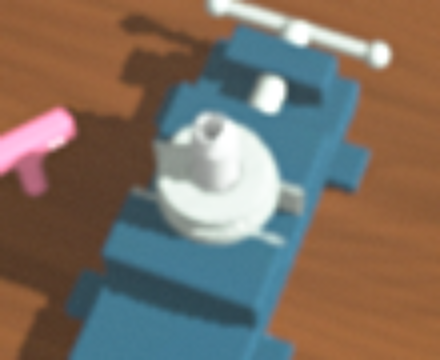

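Steel ring seated flat on the flange. Brass measured at (0.568, -0.261), right below the tool.

```bash
python3 -m handwheel '0 -2 -40 0 0 0 1;0 0 -40 0 0 0 1;0 0 -40 0 0 0 1;0 0 -40 0 0 0 1;0 0 -25 0 0 0 1;0 0 -12 0 0 0 1;0 0 0 0 0 0 1;0 0 0 0 0 0 1;0 0 0 0 0 0 1';python3 -m handwheel '0 0 -1 0 0 0 1;0 0 0 0 0 0 0.6;0 0 0 0 0 0 0.4;0 0 0 0 0 0 0.4;0 0 0 0 0 0 0.4;0 0 0 0 0 0 0.4;0 0 0 0 0 0 0.4' 50
```

```text
t: 29.23
tcp_pos: [0.5706, -0.2628, 0.0029]
tcp_rot: [0.818, 0.575, 0.001, 0.002]
wrist_force: [-0.2, -0.1, 0.3]
finger_gap: 1.001
grip_force: 0.0
t: 29.82
tcp_pos: [0.5694, -0.2627, 0.0017]
tcp_rot: [0.818, 0.575, 0.001, 0.001]
wrist_force: [-1.7, 1.7, 8.1]
finger_gap: 0.664
grip_force: 51.3
```

```bash
python3 -m handwheel '0 0 20 0 0 0 0.4;0 0 40 0 0 0 0.4;0 0 40 0 0 0 0.4;0 0 40 0 0 0 0.4;0 0 40 0 0 0 0.4;0 39 5 0 0 0 0.4;0 39 0 0 0 0 0.4;0 39 0 0 0 0 0.4;0 39 0 0 0 0 0.4;0 39 0 0 0 0 0.4;0 39 0 0 0 0 0.4;0 0 0 0 0 0 0.4';python3 -m handwheel '0 0 0 0 0 0 0.4;0 0 0 0 0 0 0.4;0 0 0 0 0 0 0.4'
cat >> h.py <<'E'
def held(k,dz):
    s=snap('wrist',f'held{k}.png');o=s['o'];p=o['tcp_pos'];zt=p[2]+dz+.016
    h=cv2.cvtColor(s['frame'],cv2.COLOR_RGB2HSV);m=cv2.inRange(h,C[k][0],C[k][1])
    Y,X=np.nonzero(m);g=ray(s,np.c_[X,Y],zt)[:,:2];d=np.linalg.norm(g-p[:2],axis=1)<k/2000+.006
    c,r=cv2.minEnclosingCircle((g[d]*1000).astype('f4'));hh=g[d]
    print('tcp',p.round(4),'held centre',np.round(c,1),round(r,1),d.sum())
E
python3 -c "
from h import *
held(58,-.0017)"
```

```text
t: 30.82
tcp_pos: [0.567, -0.0218, 0.1844]
tcp_rot: [0.816, 0.578, 0.001, -0.002]
wrist_force: [0.2, -0.8, -1.6]
finger_gap: 0.659
grip_force: 53.9
t: 31.07
tcp_pos: [0.5684, -0.0291, 0.1845]
tcp_rot: [0.819, 0.574, -0.0, 0.0]
wrist_force: [0.2, -1.1, -1.7]
finger_gap: 0.659
grip_force: 53.9
tcp [ 0.5684 -0.0291  0.1845] held centre [568.8 -26.6] 30.6 7751
```

```bash
python3 -m handwheel '-1.5 1.5 -10 0 0 0 0.4;0 0 -10 0 0 0 0.4;0 0 0 0 0 0 0.4;0 0 -10 0 0 0 0.4;0 0 -10 0 0 0 0.4;0 0 -10 0 0 0 0.4;0 0 0 0 0 0 0.4';python3 -m handwheel '0 0 -10 0 0 0 0.4;0 0 -10 0 0 0 0.4;0 0 -10 0 0 0 0.4;0 0 0 0 0 0 0.4;0 0 0 0 0 0 0.4'
```

```text
t: 31.7
tcp_pos: [0.5653, -0.0264, 0.1315]
tcp_rot: [0.818, 0.575, -0.001, -0.001]
wrist_force: [-1.0, 1.0, -1.8]
finger_gap: 0.66
grip_force: 53.9
t: 32.12
tcp_pos: [0.5661, -0.0264, 0.1035]
tcp_rot: [0.818, 0.575, -0.001, -0.001]
wrist_force: [0.4, -0.6, -1.8]
finger_gap: 0.664
grip_force: 53.9
```

```bash
python3 -m handwheel '0.5 0 -3 0 0 0 0.4;0 0 0 0 0 0 0.4;0 0 0 0 0 0 0.8;0 0 0 0 0 0 1;0 0 0 0 0 0 1;0 0 30 0 0 0 1;0 0 40 0 0 0 1;0 0 32 0 0 0 1;0 0 0 0 0 0 1';python3 -m handwheel '0 -35 0 0 0 0 1;0 -41 0 0 0 0 1;0 -41 0 0 0 0 1;0 -41 0 0 0 0 1;0 -41 0 0 0 0 1;0 -41 0 0 0 0 1;0 -41 0 0 0 0 1;0 -41 0 0 0 0 1;0 -38 0 0 0 0 1;0 0 0 0 0 0 1;0 0 0 0 0 0 1;0 0 0 0 0 0 1'
python3 - <<'E'
from h import *
q=snap('scene','s9.png');t=snap('top')
print('brass',ring(q,*C[58][:2],[.567,-.0265],.112,0),ring(t,*C[58][:2],[.567,-.0265],.112,0))
for k in(50,42):print(k,ring(q,*C[k][:2],C[k][2],.016,0),ring(t,*C[k][:2],C[k][2],.016,0))
look(50)
cv2.imwrite('pics/c9.png',cv2.resize(q['frame'][180:270,180:290,::-1],None,fx=4,fy=4))
E
```

```text
t: 32.87
tcp_pos: [0.5727, -0.0274, 0.212]
tcp_rot: [0.818, 0.575, 0.005, 0.005]
wrist_force: [0.8, -0.3, 0.5]
finger_gap: 1.001
grip_force: 0.0
t: 33.87
tcp_pos: [0.5672, -0.3865, 0.2033]
tcp_rot: [0.818, 0.575, 0.0, -0.0]
wrist_force: [-0.1, 0.4, 0.9]
finger_gap: 1.003
grip_force: 0.0
brass (array([570.4, -25.2]), 30.0, 262) (array([564.7, -26.7]), 28.6, 324)
50 (array([ 572.7, -387.5]), 30.3, 282) (array([ 565.6, -389. ]), 27.4, 280)
42 (array([ 424.7, -318.2]), 17.0, 31) (array([ 424.1, -314.9]), 20.4, 75)
50 outer [256.5 174. ] [41.2 42.1] [ 0.5684 -0.3901] r 26.0
50 hole [256.3 173.8] [21.5 25.3] [ 0.5685 -0.3893] r 15.4
tcp [ 0.5675 -0.3853  0.2036] expect px [256. 172.]
```

View pics/c9.png

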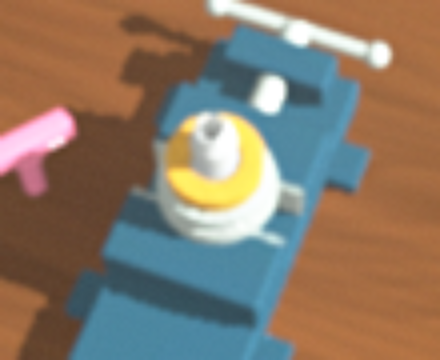

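Brass ring seated on the steel one. White ring at (0.5685,-0.3895).

```bash
python3 -m handwheel '0 -3 -40 0 0 0 1;0 0 -40 0 0 0 1;0 0 -40 0 0 0 1;0 0 -40 0 0 0 1;0 0 -25 0 0 0 1;0 0 -15 0 0 0 1;0 0 0 0 0 0 1;0 0 0 0 0 0 1;0 0 0 0 0 0 1';python3 -m handwheel '0 0 -3 0 0 0 0.8;0 0 0 0 0 0 0.5;0 0 0 0 0 0 0.3;0 0 0 0 0 0 0.3;0 0 0 0 0 0 0.3;0 0 0 0 0 0 0.3;0 0 0 0 0 0 0.3' 40
```

```text
t: 34.77
tcp_pos: [0.5688, -0.3897, 0.0053]
tcp_rot: [0.818, 0.575, 0.0, 0.001]
wrist_force: [0.5, -0.6, 0.4]
finger_gap: 1.001
grip_force: 0.0
t: 35.35
tcp_pos: [0.5683, -0.3902, 0.0026]
tcp_rot: [0.818, 0.575, 0.0, 0.001]
wrist_force: [-0.8, 1.2, 4.6]
finger_gap: 0.571
grip_force: 40.4
```

```bash
python3 -m handwheel '0 0 20 0 0 0 0.3;0 0 40 0 0 0 0.3;0 0 40 0 0 0 0.3;0 0 40 0 0 0 0.3;0 0 40 0 0 0 0.3;0 0 10 0 0 0 0.3;0 0 0 0 0 0 0.3';python3 -m handwheel '0 30 0 0 0 0 0.3;0 41 0 0 0 0 0.3;0 41 0 0 0 0 0.3;0 41 0 0 0 0 0.3;0 41 0 0 0 0 0.3;0 41 0 0 0 0 0.3;0 41 0 0 0 0 0.3;0 41 0 0 0 0 0.3;-1 41 0 0 0 0 0.3;0 0 0 0 0 0 0.3;0 0 0 0 0 0 0.3;0 0 0 0 0 0 0.3'
python3 -c "
from h import *
held(50,-.0026)"
```

```text
t: 35.93
tcp_pos: [0.5702, -0.3919, 0.1969]
tcp_rot: [0.818, 0.575, 0.001, 0.005]
wrist_force: [0.5, -0.5, -0.9]
finger_gap: 0.569
grip_force: 41.7
t: 36.93
tcp_pos: [0.5653, -0.0314, 0.1887]
tcp_rot: [0.818, 0.575, -0.001, -0.001]
wrist_force: [-0.0, -0.1, -1.0]
finger_gap: 0.571
grip_force: 41.7
tcp [ 0.5653 -0.0314  0.1887] held centre [565.7 -30.7] 30.9 5044
```

```bash
python3 -m handwheel '1 4 -10 0 0 0 0.3;0 0 -10 0 0 0 0.3;0 0 0 0 0 0 0.3;0 0 0 0 0 0 0.3'
```

```text
t: 37.32
tcp_pos: [0.5662, -0.0282, 0.1688]
tcp_rot: [0.819, 0.574, -0.001, -0.001]
wrist_force: [0.4, -0.4, -0.1]
finger_gap: 0.571
grip_force: 41.7
```

```bash
python3 -m handwheel '0 0 -10 0 0 0 0.3;0 0 -10 0 0 0 0.3;0 0 -10 0 0 0 0.3;0 0 -10 0 0 0 0.3;0 0 -8 0 0 0 0.3;0 0 0 0 0 0 0.3;0 0 0 0 0 0 0.3;0 0 0 0 0 0 0.3'
```

```text
t: 37.98
tcp_pos: [0.5677, -0.0276, 0.1227]
tcp_rot: [0.818, 0.575, 0.0, 0.0]
wrist_force: [0.4, -0.4, -0.3]
finger_gap: 0.57
grip_force: 41.7
```

```bash
python3 -m handwheel '0 0.5 -5 0 0 0 0.3;0 0 0 0 0 0 0.3;0 0 0 0 0 0 0.3;0 0 0 0 0 0 0.8;0 0 0 0 0 0 1;0 0 0 0 0 0 1;0 0 30 0 0 0 1;0 0 40 0 0 0 1;0 0 10 0 0 0 1;0 0 0 0 0 0 1';python3 -m handwheel '-17.9 -36 0 0 0 0 1;-17.9 -36 0 0 0 0 1;-17.9 -36 0 0 0 0 1;-17.9 -36 0 0 0 0 1;-17.9 -36 0 0 0 0 1;-17.9 -36 0 0 0 0 1;-17.9 -36 0 0 0 0 1;-17.9 -36 0 0 0 0 1;0 0 0 0 0 0 1;0 0 0 0 0 0 1;0 0 0 0 0 0 1'
python3 - <<'E'
from h import *
q=snap('scene','s10.png');t=snap('top','t10.png')
print(42,ring(q,*C[42][:2],C[42][2],.016,0),ring(t,*C[42][:2],C[42][2],.016,0))
look(42)
w=bot.snapshot('wrist')['frame']
cv2.imwrite('pics/c10.png',np.hstack([cv2.resize(q['frame'][180:270,180:290,::-1],(440,360)),w[100:280,160:340,::-1].repeat(2,0).repeat(2,1)]))
E
```

```text
t: 38.82
tcp_pos: [0.571, -0.0276, 0.2025]
tcp_rot: [0.818, 0.575, 0.003, 0.003]
wrist_force: [0.3, 0.1, -0.1]
finger_gap: 1.0
grip_force: 0.0
t: 39.73
tcp_pos: [0.4237, -0.3145, 0.1965]
tcp_rot: [0.818, 0.575, 0.0, -0.001]
wrist_force: [-0.3, -0.5, 0.3]
finger_gap: 1.0
grip_force: 0.0
42 (array([ 430.6, -313.6]), 21.5, 81) (array([ 427.3, -313.5]), 20.1, 42)
42 outer [255.3 174.3] [34.4 36. ] [ 0.4243 -0.3166] r 21.9
42 hole [254.9 173.9] [22.1 24.4] [ 0.4243 -0.3156] r 14.8
tcp [ 0.4244 -0.3137  0.1969] expect px [255. 173.]
```

View pics/c10.png

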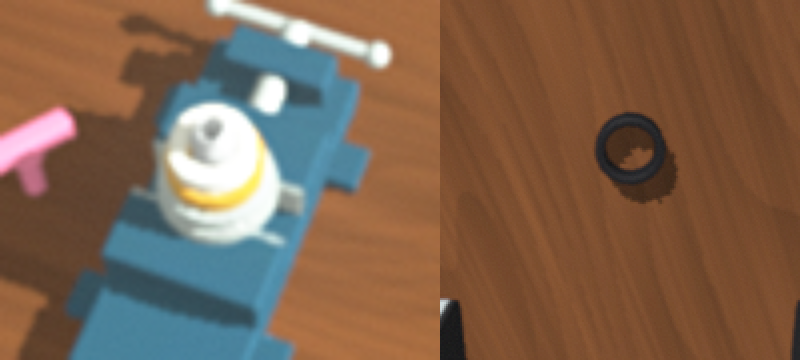

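White seated on brass; black ring right below at (0.4243,-0.316).

```bash
python3 -m handwheel '0 -1.5 -40 0 0 0 1;0 0 -40 0 0 0 1;0 0 -40 0 0 0 1;0 0 -35 0 0 0 1;0 0 -25 0 0 0 1;0 0 -12 0 0 0 1;0 0 0 0 0 0 1;0 0 0 0 0 0 1;0 0 0 0 0 0 1';python3 -m handwheel '0 0 -2 0 0 0 0.8;0 0 0 0 0 0 0.5;0 0 0 0 0 0 0.3;0 0 0 0 0 0 0.2;0 0 0 0 0 0 0.2;0 0 0 0 0 0 0.2;0 0 0 0 0 0 0.2;0 0 0 0 0 0 0.2' 40
```

```text
t: 40.68
tcp_pos: [0.4255, -0.3169, 0.0066]
tcp_rot: [0.818, 0.575, 0.0, 0.001]
wrist_force: [-0.4, -0.3, 0.5]
finger_gap: 0.997
grip_force: 0.0
t: 41.35
tcp_pos: [0.4248, -0.3171, 0.0048]
tcp_rot: [0.818, 0.575, 0.0, 0.001]
wrist_force: [-1.2, 1.1, 5.9]
finger_gap: 0.472
grip_force: 39.5
```

```bash
python3 -m handwheel '0 0 20 0 0 0 0.2;0 0 40 0 0 0 0.2;0 0 40 0 0 0 0.2;0 0 40 0 0 0 0.2;0 0 40 0 0 0 0.2;0 0 12 0 0 0 0.2;0 0 0 0 0 0 0.2';python3 -m handwheel '17.8 36.2 0 0 0 0 0.2;17.8 36.2 0 0 0 0 0.2;17.8 36.2 0 0 0 0 0.2;17.8 36.2 0 0 0 0 0.2;17.8 36.2 0 0 0 0 0.2;17.8 36.2 0 0 0 0 0.2;17.8 36.2 0 0 0 0 0.2;17.8 36.2 0 0 0 0 0.2;0 0 0 0 0 0 0.2;0 0 0 0 0 0 0.2;0 0 0 0 0 0 0.2;0 0 0 0 0 0 0.2'
```

```text
t: 41.93
tcp_pos: [0.4268, -0.3192, 0.2011]
tcp_rot: [0.818, 0.575, 0.001, 0.005]
wrist_force: [0.2, -0.4, -0.8]
finger_gap: 0.473
grip_force: 40.6
t: 42.93
tcp_pos: [0.5654, -0.0279, 0.1944]
tcp_rot: [0.819, 0.574, -0.001, -0.001]
wrist_force: [0.6, -1.1, -0.3]
finger_gap: 0.475
grip_force: 40.6
```

```bash
python3 -m handwheel '1.2 0.5 -15 0 0 0 0.2;0 0 -10 0 0 0 0.2;0 0 0 0 0 0 0.2;0 0 0 0 0 0 0.2;0 0 0 0 0 0 0.2'
```

```text
t: 43.35
tcp_pos: [0.5676, -0.0272, 0.1706]
tcp_rot: [0.819, 0.574, -0.0, -0.0]
wrist_force: [-0.1, -0.2, -0.2]
finger_gap: 0.474
grip_force: 40.6
```

```bash
python3 -m handwheel '0 0 -8 0 0 0 0.2;0 0 -8 0 0 0 0.2;0 0 -8 0 0 0 0.2;0 0 -6 0 0 0 0.2;0 0 0 0 0 0 0.2;0 0 0 0 0 0 0.2;0 0 0 0 0 0 0.2'
```

```text
t: 43.93
tcp_pos: [0.5679, -0.0264, 0.1405]
tcp_rot: [0.818, 0.575, -0.0, -0.0]
wrist_force: [-0.9, -0.4, 0.3]
finger_gap: 0.472
grip_force: 40.6
```

```bash
python3 -m handwheel '0 -0.5 -4 0 0 0 0.2;0 0 0 0 0 0 0.2;0 0 0 0 0 0 0.2;0 0 0 0 0 0 0.7;0 0 0 0 0 0 0.9;0 0 0 0 0 0 0.9;0 0 0 0 0 0 0.9;0 0 25 0 0 0 0.9;0 0 35 0 0 0 0.9;0 0 35 0 0 0 0.9;0 0 0 0 0 0 0.9'; python3 -m handwheel '-25 -30 0 0 0 0 0.9;-25 -30 0 0 0 0 0.9;-25 -30 0 0 0 0 0.9;-25 -30 0 0 0 0 0.9;-25 -30 0 0 0 0 0.9;-25 -30 0 0 0 0 0.9;0 0 0 0 0 0 0.9;0 0 0 0 0 0 0.9;0 0 0 0 0 0 0.9'
python3 - <<'E'
from h import *
q=snap('scene','s11.png');t=snap('top','t11.png')
cv2.imwrite('pics/c11.png',np.hstack([cv2.resize(q['frame'][160:290,180:440,::-1],(520,260)),cv2.resize(t['frame'][120:220,200:300,::-1],(260,260))]))
E
```

```text
t: 44.85
tcp_pos: [0.5726, -0.0277, 0.2396]
tcp_rot: [0.818, 0.575, 0.005, 0.005]
wrist_force: [1.6, 0.6, 1.0]
finger_gap: 0.896
grip_force: 0.0
t: 45.6
tcp_pos: [0.4179, -0.2071, 0.2316]
tcp_rot: [0.819, 0.574, 0.0, 0.0]
wrist_force: [-0.2, -0.5, 0.2]
finger_gap: 0.9
grip_force: 0.0
```

View pics/c11.png

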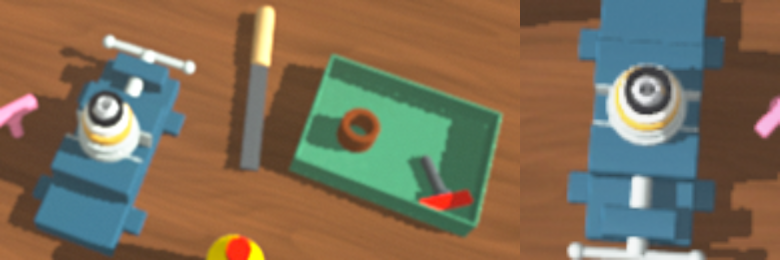

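All four rings are stacked in order, with bush and pin in the tray and bystanders untouched. One numeric check of the black ring's height before handing in.

Run:
```python
from h import *
for n in('scene','top'):
    s=snap(n)
    for z in(.140,.144,.150):print(n,z,ring(s,(0,0,0),(180,140,75),[.567,-.0265],z,0,.03))
    print(ring(s,*C[58][:2],[.567,-.0265],.112,0,.045))
```

```text
scene 0.14 (array([569.5, -26.8]), 20.6, 75)
scene 0.144 (array([571.3, -26. ]), 20.5, 75)
scene 0.15 (array([574.1, -24.7]), 20.4, 75)
(array([578.2, -23.1]), 25.5, 85)
top 0.14 (array([565.4, -28. ]), 20.3, 99)
top 0.144 (array([564.6, -28. ]), 20.2, 99)
top 0.15 (array([563.3, -28. ]), 20.1, 99)
(array([561.7, -24.8]), 27.7, 59)
```

The black ring's two-view offset matches that of the brass ring when it was seated, so it lies flat.

```bash
python3 -c "
from bench import bot
print(bot.finish_job())"
```

```text
the job is handed in; nothing more can be done
None
```

The job is handed in at about 46 s; no verdict came back. By the cameras, the pin and old bush lie in the scrap tray, all four spacers are stacked on the spindle in order (66, 58, 50, 42 mm), and the file and oil bottle look unmoved.

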